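Close the ring tin: unhook its lid and press it home

ROBOT

A 6-joint arm with a two-finger parallel gripper is mounted at the origin on the work surface. World frame = base frame: x ahead of the robot, y to its left, z up, the work surface at z = 0. Lengths are in mm, angles in rad, forces in N, time in s.
With the tool pointing down it reaches from about 375 to 975 mm from the base axis. Payload 3.8 kg.
Tool frame: the origin (TCP) lies at the very end of the fingers, on their centre line; the grasp point (between the pads) lies 19 mm behind it; z points along the fingers, y is the line along which they close (so a half turn about z gives the same grasp; the last joint's range is limited). The gripper opens to 85 mm and grips with 20 to 120 N. Pads are 22 mm wide; open, the fingers measure 114 mm over their backs; the gripper's body (76 mm by 85 mm) begins 54 mm behind the grasp point. The pads swing forward as they close: fully open they stand 13 mm farther back than shut.
Start: joints at [1.199, 0.264, 1.604, -0, 1.274, -0.037], TCP at [221.789, 637.517, 231.28] pointing down, gripper open.
Joint ranges: [-2.63, 2.63], [-0.94, 2.18], [0.31, 2.57], [-1.31, 4.45], [0, 2.66], [-2.55, 2.55]. Speed limits (rad/s): [2.57, 2.57, 3.14, 3.14, 3.14, 3.14].

INTERFACE

Orientations are given as [roll, pitch, yaw] about the fixed x, y, z axes, in that order (R = Rz(yaw) Ry(pitch) Rx(roll)).
In Python, from plant import manip gives the robot as it stands.
- The arm moves only by the shell command python3 -m creep 'ROWS' [FORCE]. ROWS is JSON, a list of rows, each an object of numbers: "x", "y", "z": the shift along the tool's x, y, z each as a share of 2.5 cm, from -1 to 1; "ax", "ay", "az": the turn, a rotation vector about the tool's x, y, z each as a share of 180 degrees, from -1 to 1; "gripper": the opening, from -1 (shut) to 1 (fully open). A call has 1 to 12 rows; each row shifts and turns the commanded pose from where the row before left it, along the tool's axes as they then stand; what a row does not reach is not made up. A row lasts 1/10 s, in which the tool goes at most 50 mm and 8.59 degrees, less where a joint would pass 70% of its speed; a pose out of reach is approached as far as the arm can. A call with a number of a shift or a turn outside -1 to 1 is refused whole. A call with a gripper value outside its range is refused whole. The fingers move at their own pace and stop on an object; FORCE is the grip in N (left out, the last holds). Time passes only in rows, so rows that do not move let the fingers close. It gives the time, the measured TCP pose, the force, the opening and the grip force at its end, in the units of the state.
- manip.state(): the state, without advancing time (a new reading comes with each control period).
- manip.read_camera(name): name is "scene" or "top" or "wrist"; returns a dict with "img" (400x640x3 uint8, red, green, blue), "fx", "fy", "cx", "cy" (pixels), "world_from_camera" (4x4, takes a point from camera to world coordinates); the wrist camera has in their place "T_tool_cam" (4x4, takes a point from camera to tool coordinates, whose origin is the TCP and whose axes are the flange's). Camera axes: x right, y down, z forward; pixel columns grow to the right and rows downward; lengths in mm; the calibration is good to about 2 mm. A picture is of the moment at which its call begins: read the wrist's pose just before it. There is no depth.
- manip.job_done(): hands the job in; it is judged then, once.
The state is a dict: "time": time; "joint_pos": joint angles; "dq": joint speeds; "tau": joint torques, N m; "position": TCP position; "tool_rot": TCP orientation; "force": force on the tool from outside, world axes, zero at the start; "moment": the same for the moment, N m; "gripper_width": finger opening in mm; "grip_force": force on a finger pad.
Only numpy, scipy, OpenCV 4.12 (cv2) and the standard library are available. Lean on these libraries where they do the work, as an engineer would, in place of code of your own. Each camera call takes 0.05 s, during which the arm holds its last target. There are 200 camera calls.

TASK

Lift the lid that hangs on the two-pronged hook up and off the prongs, set it level on the open tin without dropping it, and press it down until its flange sits fully home on the tin's rim all round. Let go and leave it closed; do not disturb the angle grinder or the stack of rings.

Things in the scene. Friction and masses are not known exactly. Their poses are not given: they have to be found in the camera images.
- lid: Loose round steel lid, 0.3 kg, hanging level on the hook. Origin: centre of the flange's underside, z up. Flange 126 mm across, 6 mm thick. Below it a plug 84 mm across, 16 mm deep, tapering to 70 mm. Above it two strap legs at y +34 and -34 mm (18 mm wide in x, 4 mm thick) carry a wooden grip block. Being round, any yaw on the tin will do.
- lid_grip (a point): Centre of the lid's grip block, 76 mm above the lid's origin. The block is 24 mm in the lid's x, 76 mm in y, 40 mm tall (56 to 96 mm above the lid's origin). The opening below it, 50 mm high and 64 mm wide, runs through along x; the hook's prongs pass through it and the block's underside rests on them.
- hook: Grey steel stand fixed to the table, base plate 150 x 130 mm, 12 mm thick. Origin: on the table below the hanging place. Two level steel prongs, 10 mm thick, at y +16 and -16 mm, tops at 155 mm, reach along the hook's own -x from a post at x = +90 mm (16 x 50 mm, top at 158 mm) to upturned tips at x = -33 mm, 167 mm high.
- hang_point (a point): Point between the prongs at the hanging place, level with their tops, 155 mm above the table; the grip block's underside hangs within 6 mm of it. To come free the lid must rise 13 to 38 mm, then travel at least 100 mm along the hook's -x, until its flange, which hangs below the prongs, is clear of their tips; only then can it rise freely.
- tin: Open round metal tin, fixed to the table, 120 mm across, 100 mm high, inner diameter 112 mm. Origin: centre of its underside, z up. In its mouth stands a dark sealing sleeve. It can stand in any of three places, exchanged with the hook and the closed tin.
- tin_rim (a point): Centre of the tin's mouth at rim height, 100 mm above the table. With the lid home, the lid's origin is here.
- sleeve_top (a point): Centre of the top edge of the sealing sleeve, a stiff dark rubber ring in the tin's mouth, 110 mm outside and 94 mm inside diameter, which stands 9 to 12 mm proud of the rim at the start. The lid's plug fits inside it with 5 mm to spare all round and the lid's flange rests on it.
- sleeve (a joint): How far the sealing sleeve has been pushed down, in m: 0 = 12 mm proud of the rim, 0.012 = flush with the rim (lid home). It is stiff: the lid's weight does not move it, about 10 N of press does, and it stays where it is left.
- closed_tin: Second tin, same body, fixed to the table, already closed with a flat steel lid with a low bar handle (top at 124 mm). Not to be used. Origin: centre of its underside.
- grinder: Bystander: cordless angle grinder, yellow and black, about 270 mm long along its x, 75 mm high, lying on the table; origin on its underside near the middle.
- ring_stack: Bystander: stack of steel rings, 100 mm across, 70 mm high; origin: centre of its underside.
Mind the look-alikes: they are no part of the job. Leave any blue or orange look-alike of the lid alone.

How it is judged (in metres and radians):
On the way, in this order (a step that is already met when the one before it is completed fails the run):
1. the lid has been lifted off the hook and is carried clear of it, more than 110 mm away and not lower than 80 mm (horizontal distance between lid and hook above 0.11 m and height (world z) of lid above 0.08 m), for 0.05 s.
2. the lid rests on the still proud sealing sleeve: within 8 mm of the tin's axis, level within 0.12 rad (horizontal distance between lid and tin below 0.008 m and angle between lid's own z axis and vertical below 0.12 rad and z of lid in the frame of tin below 0.114 m and value of joint sleeve below 0.0095 m and contact force between lid and tin above 0.3 N), for 0.05 s.
At the end, for the whole second after the job is handed in: The lid is on the tin, within 8 mm of its axis, level within 0.04 rad, its flange no more than 2.2 mm above the rim and the sleeve pushed down by more than 9.8 mm, at rest and released (horizontal distance between lid and tin below 0.008 m and z of lid in the frame of tin between 0.097 and 0.1022 m and value of joint sleeve above 0.0098 m and angle between lid's own z axis and vertical below 0.04 rad and linear speed of lid below 0.02 m/s); the robot touches nothing.
It fails at once if the lid is dropped or slammed onto the tin (faster than 0.8 m/s within 60 mm above the rim) (horizontal distance between lid and tin below 0.04 m and z of lid in the frame of tin below 0.16 m and linear speed of lid above 0.8 m/s).
It fails at once if the grinder or the stack of rings is moved by more than 30 mm (distance of any of grinder, ring_stack from where it was at the start of the episode above 0.03 m).
It also fails if it takes over 51 s, if anything falls off the work surface, if the arm or the gripper's body presses on something with over 40 N, if the wrist force passes 120 N, or if a joint passes its speed limit or range.

## Working session

There is one attempt and no reset: what is moved stays moved. The work goes in short steps, Python scripts to look and compute and a shell command to move; the robot and the scene stay as the last step left them, time stands still between calls to the robot, and variables do not carry over. Pictures are saved under pics/ and viewed, at most 10 in all, crops included, and the job is handed in when it is done.

```bash
mkdir -p pics; python3 - <<'E'
from plant import manip
import cv2,pickle
d={}
for n in("scene","top"):
    c=manip.read_camera(n);d[n]=c;cv2.imwrite(f"pics/{n}0.png",c["img"][:,:,::-1])
    print(n,c["fx"],c["cx"],c["cy"],c["world_from_camera"].round(3).tolist() if hasattr(c["world_from_camera"],'round') else c["world_from_camera"])
pickle.dump(d,open("cams.pkl","wb"))
s=manip.state();print(s)
E
```

```text
scene 397.27438425361987 322.9680812360775 199.33632253878972 [[-0.772, 0.435, -0.463, 1150.195], [0.635, 0.546, -0.546, 721.411], [0.015, -0.716, -0.698, 1063.092], [0.0, 0.0, 0.0, 1.0]]
top 365.4101887574681 319.4934363190818 201.43600699100304 [[0.026, -0.994, 0.103, 387.482], [-1.0, -0.026, -0.005, 4.346], [0.008, -0.103, -0.995, 1464.874], [0.0, 0.0, 0.0, 1.0]]
{'time': 0.1, 'joint_pos': array([ 1.19907684e+00,  2.64698313e-01,  1.60524726e+00,  4.02081652e-05,
        1.27368683e+00, -3.69252697e-02]), 'dq': array([ 0.00030356, -0.00120669, -0.00290566,  0.00043467,  0.00121105,
       -0.0009594 ]), 'tau': array([-3.17941331e-04, -5.16704786e+01, -3.68590772e+01, -9.98498786e-05,
        6.22993073e-03,  2.02986956e-05]), 'position': array([221.55359074, 636.90610308, 230.0673966 ]), 'tool_rot': array([-3.13955571e+00, -1.13697388e-04,  2.80678651e+00]), 'force': array([ 0.52514122,  1.09130641, -0.64227053]), 'moment': array([-0.00485208,  0.0134025 , -0.05082426]), 'grip_force': 0.0, 'gripper_width': 85.37318242748088}
```

View pics/scene0.png

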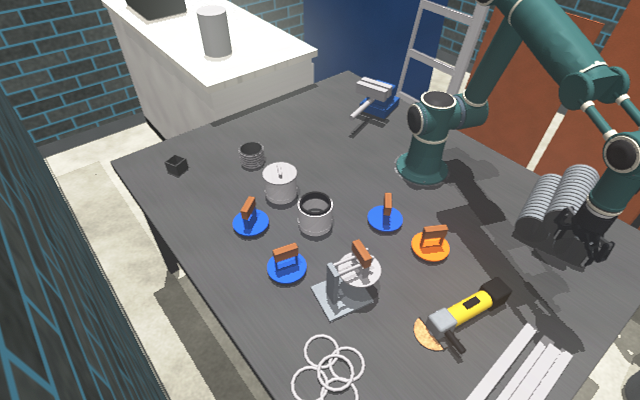

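View pics/top0.png

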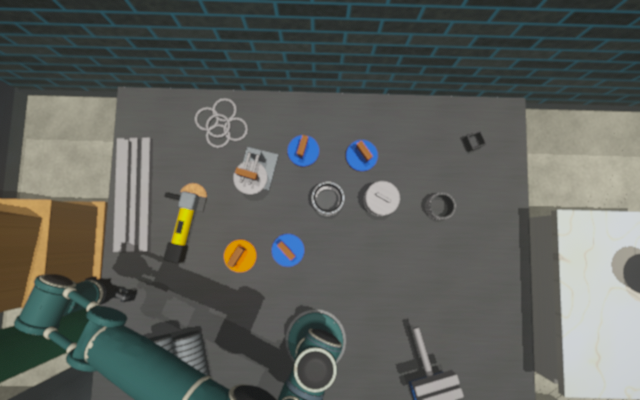

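The top view shows these candidates for the lid:
- Steel lid on the hook at (248,175).
- Blue look-alikes at (303,150), (362,153) and (288,249).
- Orange look-alike at (240,255).
- Closed tin's lid at (381,198).

I choose the grey lid with the wooden block on the hook, at top (248,175) and scene (361,263). The open tin with the dark sleeve is at top (327,198), the grinder at (182,222) and the ring stack at (441,206). I'll check the choice in a close crop.

```bash
python3 - <<'E'
import pickle,cv2,numpy as np
d=pickle.load(open("cams.pkl","rb"))
a=d["top"]["img"][135:225,220:355,::-1];b=d["scene"]["img"][180:325,290:390,::-1]
A=cv2.resize(a,None,fx=3.5,fy=3.5,interpolation=cv2.INTER_CUBIC);B=cv2.resize(b,None,fx=3.2,fy=3.2,interpolation=cv2.INTER_CUBIC)
H=max(A.shape[0],B.shape[0]);o=np.zeros((H,A.shape[1]+B.shape[1],3),np.uint8);o[:A.shape[0],:A.shape[1]]=A;o[:B.shape[0],A.shape[1]:]=B
print(A.shape,B.shape);cv2.imwrite("pics/crop1.png",o)
E
```

```text
(315, 472, 3) (464, 320, 3)
```

View pics/crop1.png

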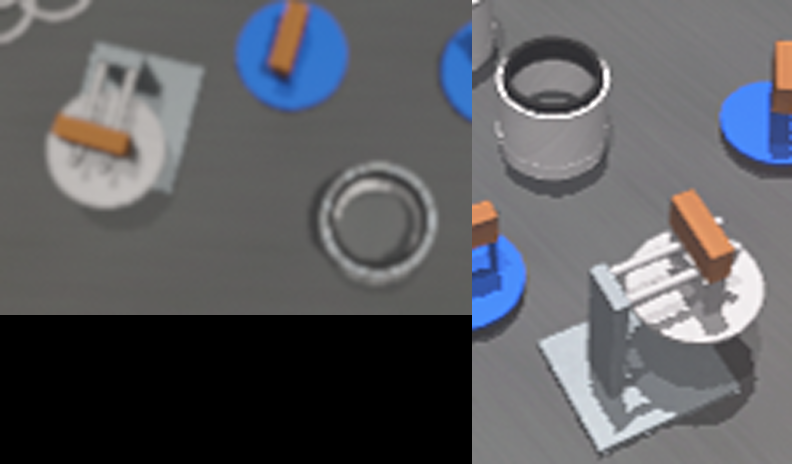

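The crop confirms the choice. The grey steel lid with the wooden block hangs on the prongs, with its post behind it (away from the robot). The open tin with the dark sleeve is next to it.

```bash
cat > h.py <<'E'
import numpy as np,cv2,pickle
from scipy.spatial.transform import Rotation as Rn
def back(c,uv,z,T=None):
    T=np.array(c["world_from_camera"]) if T is None else T
    uv=np.atleast_2d(uv).astype(float)
    r=np.c_[(uv[:,0]-c["cx"])/c["fx"],(uv[:,1]-c["cy"])/c["fy"],np.ones(len(uv))]@T[:3,:3].T
    return T[:3,3]+r*((z-T[2,3])/r[:,2])[:,None]
def proj(c,P,T=None):
    T=np.array(c["world_from_camera"]) if T is None else T
    p=(np.atleast_2d(P)-T[:3,3])@T[:3,:3]
    return np.c_[c["cx"]+c["fx"]*p[:,0]/p[:,2],c["cy"]+c["fy"]*p[:,1]/p[:,2]]
def toolT(s):
    T=np.eye(4);T[:3,:3]=Rn.from_euler("xyz",s["tool_rot"]).as_matrix();T[:3,3]=s["position"];return T
def brown(img):
    h=cv2.cvtColor(img,cv2.COLOR_RGB2HSV)
    return ((h[...,0]<18)&(h[...,1]>110)&(h[...,2]>60)).astype(np.uint8)
E
python3 - <<'E'
from h import *
d=pickle.load(open("cams.pkl","rb"))
t=d["top"];m=brown(t["img"]);n,l,st,ce=cv2.connectedComponentsWithStats(m)
for i in range(1,n):
    if st[i,4]>40:
        pts=back(t,np.argwhere(l==i)[:,::-1],195)[:,:2].astype(np.float32)
        print("top",ce[i].round(1),st[i,4],"rect195",cv2.minAreaRect(pts), pts.mean(0))
s=d["scene"];m=brown(s["img"]);n,l,st,ce=cv2.connectedComponentsWithStats(m)
for i in range(1,n):
    if st[i,4]>60: print("scene",ce[i].round(1),st[i,4],back(s,ce[i],170)[0].round(1))
# tin rim from top: bright ring ; scene check
g=cv2.cvtColor(t["img"],cv2.COLOR_RGB2GRAY)
print("tin top", back(t,[[327,198]],105).round(1), "scene",back(s,[[290+ (554-472)/3.2,180+78/3.2]],108).round(1))
# prongs in crop -> image: roots and directions at z=155
for u,v in((100,65),(92,115),(132,68),(118,128)):
    print(back(t,[[220+u/3.5,135+v/3.5]],155).round(0))
for u,v in((612,272),(672,256),(628,303),(690,283)):
    print('s',back(s,[[290+(u-472)/3.2,180+v/3.2]],155).round(0))
print('base corners',[back(t,[[220+u/3.5,135+v/3.5]],12).round(0).tolist() for u,v in((97,43),(205,67),(170,192))])
print('grinder',back(t,[[182,222],[165,195],[205,190],[200,212],[175,260]],60).round(0))
E
```

```text
top [302.1 145.2] 104 rect195 ((719.0355834960938, 64.53865051269531), (19.11956024169922, 73.32386779785156), 73.71752166748047) [718.43335  64.69762]
top [363.8 150.5] 106 rect195 ((705.3365478515625, -154.54135131835938), (65.38676452636719, 20.91321563720703), 36.01408386230469) [ 705.2635  -154.81694]
top [245.9 173.3] 131 rect195 ((612.164306640625, 259.1890563964844), (78.19233703613281, 22.37849998474121), 75.4774169921875) [611.8349  259.08694]
top [195.1 189.4] 175 rect195 ((552.4572143554688, 433.78387451171875), (86.82072448730469, 35.610660552978516), 74.18464660644531) [550.08405 433.58173]
top [ 72.6 239.7] 3657 rect195 ((361.19769287109375, 834.49169921875), (277.9873352050781, 192.898193359375), 0.3049580454826355) [365.14673 843.15515]
top [ 16.  252.5] 3006 rect195 ((308.55279541015625, 1014.6682739257812), (363.5839538574219, 140.19032287597656), 6.59318208694458) [ 316.92874 1031.5931 ]
top [239.5 255.1] 101 rect195 ((326.521484375, 266.93096923828125), (112.50672912597656, 112.32767486572266), 47.15821075439453) [327.0469  267.91736]
top [286.  250.3] 95 rect195
[... 547 characters left out ...]
2887 [-372.5  389.8  170. ]
scene [631.  209.5] 388 [-181.1  671.1  170. ]
scene [388.  201.3] 116 [399.8 159.9 170. ]
scene [246.7 206.5] 148 [ 766.  -102.3  170. ]
scene [432.  240.9] 746 [419.2 355.7 170. ]
scene [361.6 250. ] 185 [602.9 251.  170. ]
scene [284.4 250.7] 202 [776.2 115.5 170. ]
tin top [[542.4 -30.4 105. ]] scene [[551.7 -22.7 108. ]]
[[692. 261. 155.]]
[[639. 267. 155.]]
[[690. 227. 155.]]
[[626. 239. 155.]]
s [[692. 233. 155.]]
s [[639. 253. 155.]]
s [[702. 266. 155.]]
s [[646. 285. 155.]]
base corners [[[751.0, 293.0, 12.0]], [[726.0, 167.0, 12.0]], [[580.0, 202.0, 12.0]]]
grinder [[440. 522.  60.]
 [543. 594.  60.]
 [566. 441.  60.]
 [480. 455.  60.]
 [296. 539.  60.]]
```

```bash
R='{"x":-0.98,"y":-0.46,"z":-0.12}'; python3 -m creep '[{"x":-0.98,"y":-0.46,"z":-0.12,"gripper":1},{"x":-0.98,"y":-0.46,"z":-0.12},{"x":-0.98,"y":-0.46,"z":-0.12},{"x":-0.98,"y":-0.46,"z":-0.12},{"x":-0.98,"y":-0.46,"z":-0.12},{"x":-0.98,"y":-0.46,"z":-0.12},{"x":-0.98,"y":-0.46,"z":-0.12},{"x":-0.98,"y":-0.46,"z":-0.12},{"x":-0.98,"y":-0.46,"z":-0.12},{"x":-0.98,"y":-0.46,"z":-0.12}]' 60
```

```text
validation failed for argument at $[0]...
```

```bash
python3 -m creep '[{"x":-0.98,"y":-0.46,"z":-0.12},{"x":-0.98,"y":-0.46,"z":-0.12},{"x":-0.98,"y":-0.46,"z":-0.12},{"x":-0.98,"y":-0.46,"z":-0.12},{"x":-0.98,"y":-0.46,"z":-0.12},{"x":-0.98,"y":-0.46,"z":-0.12},{"x":-0.98,"y":-0.46,"z":-0.12},{"x":-0.98,"y":-0.46,"z":-0.12},{"x":-0.98,"y":-0.46,"z":-0.12},{"x":-0.98,"y":-0.46,"z":-0.12}]'
```

```text
validation failed for argument at $[0]...
```

```bash
python3 -m creep '[{"az":0.047},{"az":0.047},{"az":0.047},{"az":0.047},{"az":0.047},{"az":0.047},{"az":0.047},{"az":0.047},{"az":0.047},{"az":0.047},{"x":0},{"x":0}]'
python3 - <<'E'
from h import *
from plant import manip
s=manip.state();c=manip.read_camera("wrist");pickle.dump((s,c),open("w1.pkl","wb"))
cv2.imwrite("pics/w1.png",c["img"][:,:,::-1]);print(s["position"],s["tool_rot"],s["time"],c["fx"],c["cx"],c["cy"],np.round(c["T_tool_cam"],3).tolist())
E
```

```text
[221.55359074 636.90610308 230.0673966 ] [-3.13955571e+00 -1.13697388e-04  2.80678651e+00] 0.1 313.7595974726197 316.8647840326204 196.1844860066499 [[-0.0, -0.956, -0.293, 74.595], [1.0, -0.0, -0.0, -0.557], [-0.0, -0.293, 0.956, -142.227], [0.0, 0.0, 0.0, 1.0]]validation failed for argument at $[0]...
```

View pics/w1.png

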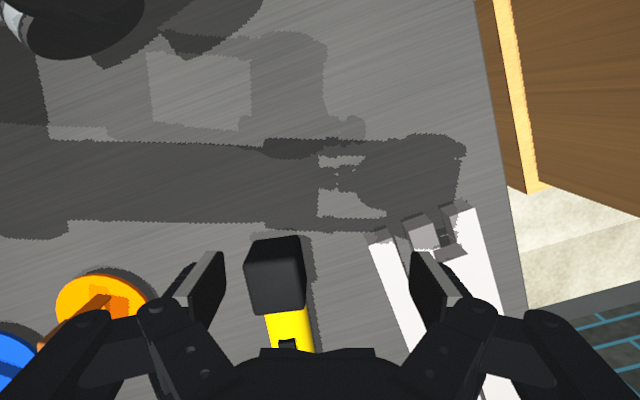

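The rows were refused, so the arm hasn't moved. The wrist picture is still from the start pose, with the grinder's battery end at (275,275) and the orange look-alike at (100,300). I'll retry with every field given.

```bash
python3 -m creep '[{"x":-0.98,"y":-0.46,"z":-0.12,"ax":0,"ay":0,"az":0,"gripper":1}]' 60
```

```text
time: 0.25
position: [239.2, 619.4, 232.9]
tool_rot: [-3.14, -0.001, 2.81]
force: [0.8, -0.9, -0.5]
gripper_width: 85.3
grip_force: 0.0
```

```bash
python3 -m creep '[{"x":-0.98,"y":-0.46,"z":-0.12,"ax":0,"ay":0,"az":0,"gripper":1},{"x":-0.98,"y":-0.46,"z":-0.12,"ax":0,"ay":0,"az":0,"gripper":1},{"x":-0.98,"y":-0.46,"z":-0.12,"ax":0,"ay":0,"az":0,"gripper":1},{"x":-0.98,"y":-0.46,"z":-0.12,"ax":0,"ay":0,"az":0,"gripper":1},{"x":-0.98,"y":-0.46,"z":-0.12,"ax":0,"ay":0,"az":0,"gripper":1},{"x":-0.98,"y":-0.46,"z":-0.12,"ax":0,"ay":0,"az":0,"gripper":1},{"x":-0.98,"y":-0.46,"z":-0.12,"ax":0,"ay":0,"az":0,"gripper":1},{"x":-0.98,"y":-0.46,"z":-0.12,"ax":0,"ay":0,"az":0,"gripper":1},{"x":-0.98,"y":-0.46,"z":-0.12,"ax":0,"ay":0,"az":0,"gripper":1},{"x":-0.98,"y":-0.46,"z":-0.12,"ax":0,"ay":0,"az":0,"gripper":1}]'
python3 -m creep '[{"x":-0.98,"y":-0.46,"z":-0.12,"ax":0,"ay":0,"az":0,"gripper":1},{"x":-0.98,"y":-0.46,"z":-0.12,"ax":0,"ay":0,"az":0,"gripper":1},{"x":-0.98,"y":-0.46,"z":-0.12,"ax":0,"ay":0,"az":0,"gripper":1},{"x":-0.98,"y":-0.46,"z":-0.12,"ax":0,"ay":0,"az":0,"gripper":1},{"x":-0.98,"y":-0.46,"z":-0.12,"ax":0,"ay":0,"az":0,"gripper":1},{"x":-0.98,"y":-0.46,"z":-0.12,"ax":0,"ay":0,"az":0,"gripper":1},{"x":-0.98,"y":-0.46,"z":-0.12,"ax":0,"ay":0,"az":0,"gripper":1},{"x":-0.98,"y":-0.46,"z":-0.12,"ax":0,"ay":0,"az":0,"gripper":1},{"x":-0.98,"y":-0.46,"z":-0.12,"ax":0,"ay":0,"az":0,"gripper":1}]'
python3 -m creep '[{"x":0,"y":0,"z":0,"ax":0,"ay":0,"az":0.047,"gripper":1},{"x":0,"y":0,"z":0,"ax":0,"ay":0,"az":0.047,"gripper":1},{"x":0,"y":0,"z":0,"ax":0,"ay":0,"az":0.047,"gripper":1},{"x":0,"y":0,"z":0,"ax":0,"ay":0,"az":0.047,"gripper":1},{"x":0,"y":0,"z":0,"ax":0,"ay":0,"az":0.047,"gripper":1},{"x":0,"y":0,"z":0,"ax":0,"ay":0,"az":0.047,"gripper":1},{"x":0,"y":0,"z":0,"ax":0,"ay":0,"az":0.047,"gripper":1},{"x":0,"y":0,"z":0,"ax":0,"ay":0,"az":0.047,"gripper":1},{"x":0,"y":0,"z":0,"ax":0,"ay":0,"az":0.047,"gripper":1},{"x":0,"y":0,"z":0,"ax":0,"ay":0,"az":0.047,"gripper":1},{"x":0,"y":0,"z":0,"ax":0,"ay":0,"az":0,"gripper":1},{"x":0,"y":0,"z":0,"ax":0,"ay":0,"az":0,"gripper":1}]'
python3 - <<'E'
from h import *
from plant import manip
s=manip.state();c=manip.read_camera("wrist");pickle.dump((s,c),open("w2.pkl","wb"))
cv2.imwrite("pics/w2.png",c["img"][:,:,::-1]);print(s["position"],s["tool_rot"],s["time"],s["joint_pos"])
E
```

```text
time: 1.25
position: [435.3, 428.5, 264.0]
tool_rot: [-3.141, -0.0, 2.807]
force: [-1.0, -0.1, -0.5]
gripper_width: 85.4
grip_force: 0.0
time: 2.15
position: [609.5, 258.3, 290.8]
tool_rot: [-3.141, -0.001, 2.807]
force: [0.4, 1.0, -0.1]
gripper_width: 85.2
grip_force: 0.0
time: 3.35
position: [608.8, 259.2, 290.9]
tool_rot: [-3.141, 0.0, 1.334]
force: [-0.4, 0.4, 0.2]
gripper_width: 85.3
grip_force: 0.0
[608.82508628 259.22885944 290.87322914] [-3.14101755e+00  3.96962520e-04  1.33378129e+00] 3.35 [ 3.64898216e-01  2.10282394e-01  1.56067594e+00 -1.59430881e-06
  1.37133312e+00  6.01913679e-01]
```

View pics/w2.png

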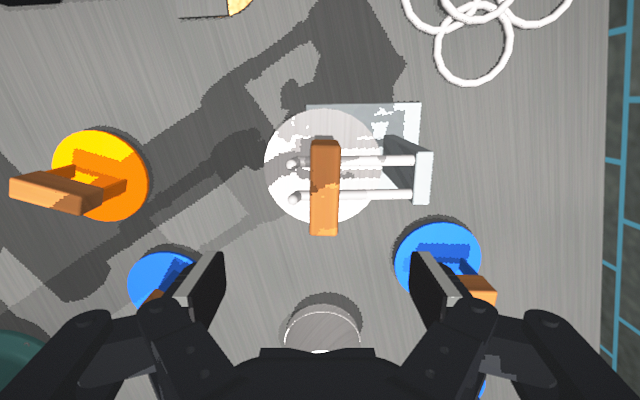

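The wrist view shows the block at (325,187) and the prong tips at (292,162) and (294,198). The post is at (423,178), and the tin is at the bottom, (322,330). The block is nearly aligned with the tool.

```bash
python3 - <<'E'
from h import *
s,c=pickle.load(open("w2.pkl","rb"));T=toolT(s)@np.array(c["T_tool_cam"])
m=brown(c["img"]);n,l,st,ce=cv2.connectedComponentsWithStats(m)
i=l[187,325];px=np.argwhere(l==i)[:,::-1]
print(st[i],cv2.minAreaRect(px.astype(np.float32)))
# brightness split of top/side faces
R=T_tool=Rn.from_euler("xyz",s["tool_rot"]).as_matrix()
def tool(P): return (P-s["position"])@R
for v in range(138,240,6):
    u=np.where(l[v]==i)[0]; 
    if len(u): print(v,u.min(),u.max(),c["img"][v,u[len(u)//2]])
# project expected block with current guess (center, yaw)
def corners(x,y,yaw,z): 
    a=np.array([[1,1],[1,-1],[-1,-1],[-1,1]])*[12,38]; q=np.array([[np.cos(yaw),-np.sin(yaw)],[np.sin(yaw),np.cos(yaw)]])
    return np.c_[a@q.T+[x,y],np.full(4,z)]
# fit block silhouette: hull of projected box vs mask IoU
from scipy.optimize import minimize
M=(l==i).astype(np.uint8)
def cost(p):
    pts=np.vstack([proj(c,corners(p[0],p[1],p[2],z),T) for z in(155,195)])
    h=cv2.convexHull(pts.astype(np.float32)); K=np.zeros_like(M)
    cv2.fillConvexPoly(K,np.round((h)*16).astype(np.int32),1,shift=4)
    return (K!=M).sum()
best=minimize(cost,[609,259,-0.24],method="Nelder-Mead",options=dict(initial_simplex=[[609,259,-.24],[619,259,-.24],[609,269,-.24],[609,259,-.14]]))
print(best.x,best.fun,M.sum(),"tool",tool(np.array([*best.x[:2],195])))
for uv in([290,162],[294,198],[416,160],[416,194]):
    P=back(c,[uv],165 if uv[0]<300 else 155,T)[0];print("prong",P.round(1),tool(P).round(1))
E
```

```text
[ 309  140   32   96 2638] ((323.95135498046875, 187.5185546875), (29.728330612182617, 95.8642807006836), 2.3532965183258057)
144 311 338 [119  78  47]
150 311 340 [190 123  71]
156 311 340 [190 123  72]
162 311 339 [189 121  70]
168 311 339 [186 121  71]
174 310 339 [185 119  70]
180 311 339 [185 120  71]
186 311 338 [187 119  70]
192 310 338 [244 169  96]
198 310 338 [244 169  97]
204 310 338 [244 171  97]
210 310 337 [245 170  96]
216 310 337 [244 170  94]
222 310 337 [244 169  94]
228 309 337 [247 179 101]
234 310 336 [253 188 103]
[ 6.16161541e+02  2.63090274e+02 -2.47985518e-01] 452.0 2638 tool [ 5.51413432  6.2798168  95.8674521 ]
prong [591.6 287.  165. ] [ 23.  -23.2 125.9]
prong [586.6 254.7 165. ] [ -9.6 -20.5 125.9]
prong [700.4 260.6 155. ] [ 22.9  88.8 135.8]
prong [695.8 229.  155. ] [ -8.9  91.7 135.8]
```

```bash
python3 -m creep '[{"x":0.22,"y":0.25,"z":0,"ax":0,"ay":0,"az":0,"gripper":1},{"x":0,"y":0,"z":0.7,"ax":0,"ay":0,"az":0.003,"gripper":1},{"x":0,"y":0,"z":0.7,"ax":0,"ay":0,"az":0,"gripper":1},{"x":0,"y":0,"z":0.7,"ax":0,"ay":0,"az":0,"gripper":1},{"x":0,"y":0,"z":0.7,"ax":0,"ay":0,"az":0,"gripper":1},{"x":0,"y":0,"z":0.7,"ax":0,"ay":0,"az":0,"gripper":1},{"x":0,"y":0,"z":0.6,"ax":0,"ay":0,"az":0,"gripper":1},{"x":0,"y":0,"z":0.4,"ax":0,"ay":0,"az":0,"gripper":1},{"x":0,"y":0,"z":0.3,"ax":0,"ay":0,"az":0,"gripper":1},{"x":0,"y":0,"z":0,"ax":0,"ay":0,"az":0,"gripper":1},{"x":0,"y":0,"z":0,"ax":0,"ay":0,"az":0,"gripper":1}]'
python3 - <<'E'
from h import *
from plant import manip
s=manip.state();c=manip.read_camera("wrist");pickle.dump((s,c),open("w3.pkl","wb"))
cv2.imwrite("pics/w3.png",c["img"][:,:,::-1]);print(s["position"],s["tool_rot"],s["time"],s["force"])
E
```

```text
time: 4.5
position: [616.8, 263.3, 171.8]
tool_rot: [3.141, -0.001, 1.321]
force: [-0.4, 0.2, 0.6]
gripper_width: 85.5
grip_force: 0.0
[616.7666891  263.30148629 171.79543429] [ 3.14086766e+00 -5.19855894e-04  1.32087501e+00] 4.5 [-0.3713599   0.23075759  0.61465384]
```

View pics/w3.png

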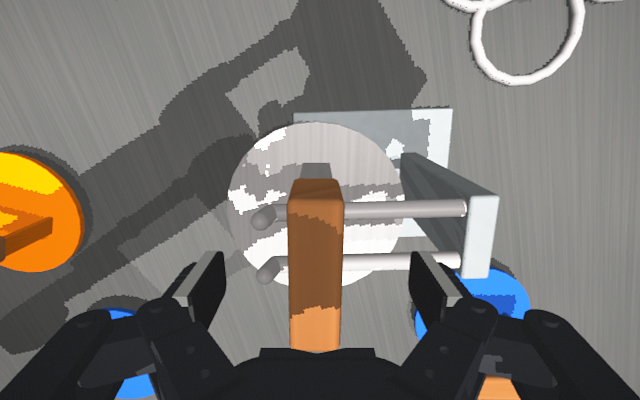

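The block at (315,265) stands centred between the pads at columns 218 and 418. The pads are above the tips at (262,217) and (268,270). Now I'll close.

```bash
python3 -m creep '[{"x":0,"y":0,"z":0.08,"ax":0,"ay":0,"az":0,"gripper":-1},{"x":0,"y":0,"z":0,"ax":0,"ay":0,"az":0,"gripper":-1},{"x":0,"y":0,"z":0,"ax":0,"ay":0,"az":0,"gripper":-1},{"x":0,"y":0,"z":0,"ax":0,"ay":0,"az":0,"gripper":-1},{"x":0,"y":0,"z":0,"ax":0,"ay":0,"az":0,"gripper":-1},{"x":0,"y":0,"z":0,"ax":0,"ay":0,"az":0,"gripper":-1},{"x":0,"y":0,"z":0,"ax":0,"ay":0,"az":0,"gripper":-1},{"x":0,"y":0,"z":0,"ax":0,"ay":0,"az":0,"gripper":-1},{"x":0,"y":0,"z":0,"ax":0,"ay":0,"az":0,"gripper":-1},{"x":0,"y":0,"z":0,"ax":0,"ay":0,"az":0,"gripper":-1}]' 80
```

```text
time: 5.55
position: [616.6, 263.3, 169.7]
tool_rot: [3.141, -0.0, 1.321]
force: [-1.0, -0.5, 4.3]
gripper_width: 22.4
grip_force: 78.9
```

```bash
python3 -m creep '[{"x":0,"y":0,"z":-0.2,"ax":0,"ay":0,"az":0,"gripper":-1},{"x":0,"y":0,"z":-0.2,"ax":0,"ay":0,"az":0,"gripper":-1},{"x":0,"y":0,"z":-0.2,"ax":0,"ay":0,"az":0,"gripper":-1},{"x":0,"y":0,"z":-0.2,"ax":0,"ay":0,"az":0,"gripper":-1},{"x":0,"y":0,"z":-0.2,"ax":0,"ay":0,"az":0,"gripper":-1},{"x":0,"y":0,"z":0,"ax":0,"ay":0,"az":0,"gripper":-1},{"x":0,"y":0,"z":0,"ax":0,"ay":0,"az":0,"gripper":-1}]'
```

```text
time: 6.25
position: [616.5, 263.2, 194.5]
tool_rot: [3.141, -0.0, 1.321]
force: [0.6, 0.1, -2.3]
gripper_width: 22.5
grip_force: 78.4
```

```bash
python3 -m creep '[{"x":0,"y":-0.3,"z":0,"ax":0,"ay":0,"az":0,"gripper":-1},{"x":0,"y":-0.5,"z":0,"ax":0,"ay":0,"az":0,"gripper":-1},{"x":0,"y":-0.5,"z":0,"ax":0,"ay":0,"az":0,"gripper":-1},{"x":0,"y":-0.5,"z":0,"ax":0,"ay":0,"az":0,"gripper":-1},{"x":0,"y":-0.5,"z":0,"ax":0,"ay":0,"az":0,"gripper":-1},{"x":0,"y":-0.5,"z":0,"ax":0,"ay":0,"az":0,"gripper":-1},{"x":0,"y":-0.5,"z":0,"ax":0,"ay":0,"az":0,"gripper":-1},{"x":0,"y":-0.5,"z":0,"ax":0,"ay":0,"az":0,"gripper":-1},{"x":0,"y":-0.5,"z":0,"ax":0,"ay":0,"az":0,"gripper":-1},{"x":0,"y":-0.5,"z":0,"ax":0,"ay":0,"az":0,"gripper":-1},{"x":0,"y":-0.5,"z":0,"ax":0,"ay":0,"az":0,"gripper":-1},{"x":0,"y":-0.3,"z":0,"ax":0,"ay":0,"az":0,"gripper":-1}]'
```

```text
time: 7.45
position: [479.4, 298.1, 194.2]
tool_rot: [-3.141, 0.0, 1.321]
force: [-0.4, -0.4, -2.1]
gripper_width: 22.7
grip_force: 78.5
```

```bash
python3 -m creep '[{"x":0,"y":0,"z":-0.5,"ax":0,"ay":0,"az":0,"gripper":-1},{"x":0,"y":0,"z":-0.8,"ax":0,"ay":0,"az":0,"gripper":-1},{"x":0,"y":0,"z":-0.9,"ax":0,"ay":0,"az":0,"gripper":-1},{"x":-0.3,"y":0.1,"z":-0.7,"ax":0,"ay":0,"az":0,"gripper":-1},{"x":-0.6,"y":0.2,"z":-0.1,"ax":0,"ay":0,"az":0,"gripper":-1},{"x":-0.9,"y":0.33,"z":0,"ax":0,"ay":0,"az":0,"gripper":-1},{"x":-0.9,"y":0.33,"z":0,"ax":0,"ay":0,"az":0,"gripper":-1},{"x":-0.9,"y":0.33,"z":0,"ax":0,"ay":0,"az":0,"gripper":-1},{"x":-0.9,"y":0.33,"z":0,"ax":0,"ay":0,"az":0,"gripper":-1},{"x":-0.9,"y":0.33,"z":0,"ax":0,"ay":0,"az":0,"gripper":-1},{"x":-0.9,"y":0.33,"z":0,"ax":0,"ay":0,"az":0,"gripper":-1},{"x":-0.9,"y":0.33,"z":0,"ax":0,"ay":0,"az":0,"gripper":-1}]'
python3 -m creep '[{"x":-0.9,"y":0.33,"z":0,"ax":0,"ay":0,"az":0,"gripper":-1},{"x":-0.9,"y":0.33,"z":0,"ax":0,"ay":0,"az":0,"gripper":-1},{"x":-0.9,"y":0.33,"z":0,"ax":0,"ay":0,"az":0,"gripper":-1},{"x":-0.9,"y":0.33,"z":0,"ax":0,"ay":0,"az":0,"gripper":-1},{"x":-0.9,"y":0.33,"z":0,"ax":0,"ay":0,"az":0,"gripper":-1},{"x":-0.9,"y":0.33,"z":0,"ax":0,"ay":0,"az":0,"gripper":-1},{"x":-0.9,"y":0.33,"z":0,"ax":0,"ay":0,"az":0,"gripper":-1},{"x":-0.9,"y":0.33,"z":0,"ax":0,"ay":0,"az":0,"gripper":-1},{"x":-0.6,"y":0.2,"z":0,"ax":0,"ay":0,"az":0,"gripper":-1},{"x":-0.3,"y":0.1,"z":0,"ax":0,"ay":0,"az":0,"gripper":-1},{"x":0,"y":0,"z":0,"ax":0,"ay":0,"az":0,"gripper":-1}]'
python3 - <<'E'
from h import *
from plant import manip
s=manip.state();c=manip.read_camera("wrist");pickle.dump((s,c),open("w4.pkl","wb"))
cv2.imwrite("pics/w4.png",c["img"][:,:,::-1]);print(s["position"],s["tool_rot"],s["time"],s["force"],s["joint_pos"])
E
```

```text
time: 8.65
position: [499.2, 105.1, 268.8]
tool_rot: [-3.141, 0.001, 1.32]
force: [-0.3, 0.1, -2.7]
gripper_width: 22.4
grip_force: 78.8
time: 9.75
position: [520.3, -108.1, 269.0]
tool_rot: [-3.141, -0.0, 1.319]
force: [-0.8, 0.6, -2.1]
gripper_width: 22.6
grip_force: 78.8
[ 520.29349805 -108.08250683  269.0036381 ] [-3.14102029e+00 -6.58897190e-05  1.31904810e+00] 9.75 [-0.80020587  0.58276872 -2.11510482] [-2.51738241e-01 -3.08853210e-02  1.86157244e+00  6.81748493e-05
  1.31147789e+00 -7.53781163e-06]
```

View pics/w4.png

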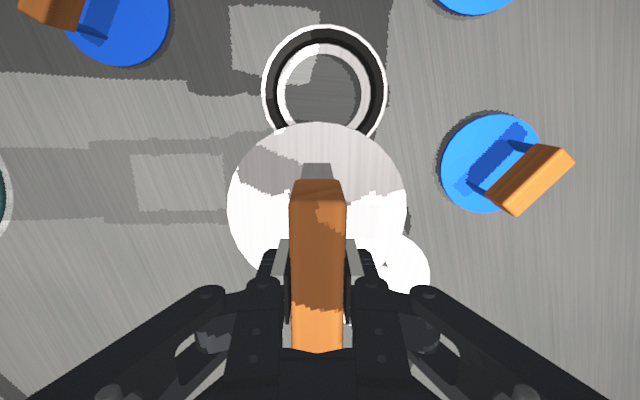

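The tin's rim shows at (262 to 387, 25 to about 140) with the dark sleeve inside it. The held lid's flange spans columns 227 to 407, with its far edge at row 123. I'll fit circles of known size to both.

```bash
cat > fit.py <<'E'
from h import *
from scipy.optimize import least_squares
def fitcircle(c,T,c0,z,r,ang,rng=6,bright=None):
    """edge points along image-normal of the projected circle -> centre xy (world), per-angle offset in mm"""
    g=cv2.GaussianBlur(cv2.cvtColor(c["img"],cv2.COLOR_RGB2GRAY),(3,3),0).astype(float)
    c0=np.array(c0,float)
    a=np.radians(ang);rr=np.arange(r-rng,r+rng,.25)
    for _ in range(6):
        P=[]
        for t in a:
            d=np.array([np.cos(t),np.sin(t)])
            q=proj(c,np.c_[c0+rr[:,None]*d,np.full(len(rr),z)],T).astype(np.float32)
            p=cv2.remap(g.astype(np.float32),q[:,0].copy(),q[:,1].copy(),cv2.INTER_LINEAR).ravel()
            G=np.gradient(p); k=np.argmin(G)   # bright inside -> dark outside
            if G[k]<-2 and 0<q[:,0].min() and q[:,0].max()<639 and q[:,1].min()>0: P.append([*(c0+rr[k]*d),G[k]])
        P=np.array(P)
        s=least_squares(lambda v:np.hypot(*(P[:,:2]-v).T)-r,c0,loss="soft_l1",f_scale=.7);c0=s.x
    free=least_squares(lambda v:np.hypot(*(P[:,:2]-v[:2]).T)-v[2],[*c0,r],loss="soft_l1",f_scale=.7).x
    return c0,len(P),np.sqrt(np.median(s.fun**2)),free
E
python3 - <<'E'
from fit import *
s,c=pickle.load(open("w4.pkl","rb"));T=toolT(s)@np.array(c["T_tool_cam"]);R=toolT(s)[:3,:3];p=s["position"]
tx=np.degrees(s["tool_rot"][2])  # tool +x heading
tin0=back(c,[[324,88]],100,T)[0];print("tin0",tin0.round(1))
print("tin",fitcircle(c,T,tin0[:2],100,60,tx+np.arange(-105,106,5),8))
for dz in(64.7,62):
    print("lid",fitcircle(c,T,p[:2],p[2]-dz,63,tx+np.arange(-80,81,4),8))
print("tool xy",p,"toolx",R[:2,0])
E
```

```text
tin0 [548.  -27.4 100. ]
tin (array([546.13594169, -32.88448504]), 43, np.float64(0.24990519014906454), array([546.3207032 , -32.28295489,  59.49104958]))
lid (array([ 519.34238057, -109.8702773 ]), 41, np.float64(0.22400274466777859), array([ 519.4004865 , -109.63098817,   62.80615316]))
lid (array([ 519.33487169, -109.91067149]), 41, np.float64(0.24678240081594538), array([ 519.65333994, -108.58009866,   61.91099592]))
tool xy [ 520.29349805 -108.08250683  269.0036381 ] toolx [0.24909745 0.96847842]
```

```bash
python3 -m creep '[{"x":0.5,"y":0.04,"z":0,"ax":0,"ay":0,"az":0,"gripper":-1},{"x":0.8,"y":0.07,"z":0,"ax":0,"ay":0,"az":0,"gripper":-1},{"x":0.8,"y":0.07,"z":0,"ax":0,"ay":0,"az":0,"gripper":-1},{"x":0.7,"y":0.06,"z":0,"ax":0,"ay":0,"az":0,"gripper":-1},{"x":0.45,"y":0.03,"z":0,"ax":0,"ay":0,"az":0,"gripper":-1},{"x":0,"y":0,"z":0.5,"ax":0,"ay":0,"az":0,"gripper":-1},{"x":0,"y":0,"z":0.6,"ax":0,"ay":0,"az":0,"gripper":-1},{"x":0,"y":0,"z":0.6,"ax":0,"ay":0,"az":0,"gripper":-1},{"x":0,"y":0,"z":0.6,"ax":0,"ay":0,"az":0,"gripper":-1},{"x":0,"y":0,"z":0.3,"ax":0,"ay":0,"az":0,"gripper":-1},{"x":0,"y":0,"z":0.12,"ax":0,"ay":0,"az":0,"gripper":-1},{"x":0,"y":0,"z":0,"ax":0,"ay":0,"az":0,"gripper":-1}]'
python3 - <<'E'
from fit import *
from plant import manip
s=manip.state();S=manip.read_camera("scene");W=manip.read_camera("wrist");pickle.dump((s,S,W),open("w5.pkl","wb"))
d=pickle.load(open("cams.pkl","rb"));p=s["position"];print(p,s["tool_rot"],s["force"])
T=toolT(s)@np.array(W["T_tool_cam"]);tx=np.degrees(s["tool_rot"][2])
for z in(p[2]-64.7,):
    print("lid wrist",fitcircle(W,T,p[:2],z,63,tx+np.arange(-80,81,4),8))
    print("lid scene",fitcircle(S,None,p[:2],z,63,np.arange(0,360,5),8))
print("tin scene0",fitcircle(d["scene"],None,[546,-32],100,60,np.arange(0,360,5),8))
print("tin top0",fitcircle(d["top"],None,[546,-32],100,60,np.arange(0,360,5),8))
a=S["img"][140:290,230:400,::-1];b=W["img"][100:300,200:440,::-1]
A=cv2.resize(a,(510,450),interpolation=cv2.INTER_CUBIC);cv2.imwrite("pics/s5.png",A)
E
```

```text
time: 11.0
position: [546.9, -30.4, 200.7]
tool_rot: [-3.141, 0.0, 1.32]
force: [0.5, -0.4, -2.6]
gripper_width: 22.4
grip_force: 78.7
[546.90538706 -30.41337581 200.65001545] [-3.14060304e+00  1.52996986e-04  1.32025202e+00] [ 0.4559889  -0.39791089 -2.60570641]
lid wrist (array([546.11370729, -31.6669631 ]), 41, np.float64(0.498688522785109), array([546.420899  , -30.37850063,  62.06796933]))
lid scene (array([547.82574555, -30.24617514]), 55, np.float64(1.4657912704303584), array([547.13482452, -30.57850574,  64.34592072]))
tin scene0 (array([549.05693954, -30.29729947]), 39, np.float64(0.8581221847351514), array([547.95499005, -32.2441744 ,  61.79337001]))
tin top0 (array([540.46130564, -30.84949731]), 25, np.float64(2.3427264024601655), array([544.41585437, -32.7226865 ,  62.86512841]))
```

View pics/s5.png

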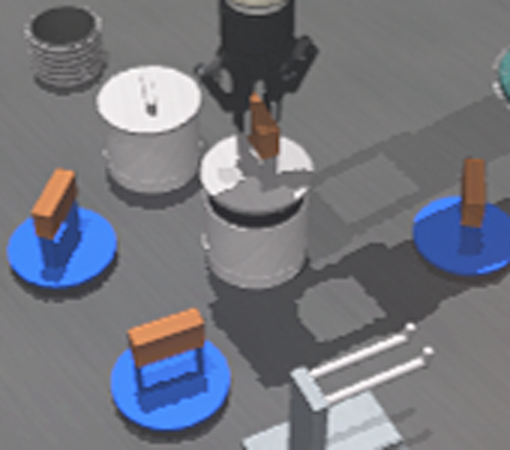

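The lid at crop (257,175) hangs level and centred over the tin, within about 2 mm, and the hook behind it is empty. I'll lower it gently.

```bash
python3 -m creep '[{"x":0,"y":0,"z":0.1,"ax":0,"ay":0,"az":0,"gripper":-1},{"x":0,"y":0,"z":0.1,"ax":0,"ay":0,"az":0,"gripper":-1},{"x":0,"y":0,"z":0.1,"ax":0,"ay":0,"az":0,"gripper":-1},{"x":0,"y":0,"z":0.1,"ax":0,"ay":0,"az":0,"gripper":-1},{"x":0,"y":0,"z":0.1,"ax":0,"ay":0,"az":0,"gripper":-1},{"x":0,"y":0,"z":0.1,"ax":0,"ay":0,"az":0,"gripper":-1},{"x":0,"y":0,"z":0,"ax":0,"ay":0,"az":0,"gripper":-1}]'
python3 -m creep '[{"x":0,"y":0,"z":0.04,"ax":0,"ay":0,"az":0,"gripper":-1},{"x":0,"y":0,"z":0,"ax":0,"ay":0,"az":0,"gripper":-1}]'
```

```text
time: 11.8
position: [546.8, -30.1, 185.7]
tool_rot: [-3.141, 0.0, 1.321]
force: [-1.2, -0.1, -2.3]
gripper_width: 22.9
grip_force: 78.7
time: 12.0
position: [547.2, -30.1, 185.2]
tool_rot: [-3.142, -0.0, 1.321]
force: [0.4, 0.4, -2.1]
gripper_width: 22.9
grip_force: 78.7
```

```bash
python3 -m creep '[{"x":0,"y":0,"z":0.04,"ax":0,"ay":0,"az":0,"gripper":-1},{"x":0,"y":0,"z":0,"ax":0,"ay":0,"az":0,"gripper":-1}]'
```

```text
time: 12.2
position: [547.2, -30.1, 184.2]
tool_rot: [-3.142, 0.0, 1.321]
force: [0.2, -0.1, -2.1]
gripper_width: 22.9
grip_force: 78.7
```

```bash
python3 -m creep '[{"x":0,"y":0,"z":0.04,"ax":0,"ay":0,"az":0,"gripper":-1},{"x":0,"y":0,"z":0,"ax":0,"ay":0,"az":0,"gripper":-1}]'
python3 -m creep '[{"x":0,"y":0,"z":0.04,"ax":0,"ay":0,"az":0,"gripper":-1},{"x":0,"y":0,"z":0,"ax":0,"ay":0,"az":0,"gripper":-1}]'
```

```text
time: 12.4
position: [547.1, -30.1, 183.2]
tool_rot: [-3.141, 0.0, 1.321]
force: [-0.1, 0.1, -2.2]
gripper_width: 22.7
grip_force: 78.7
time: 12.6
position: [547.1, -30.1, 182.1]
tool_rot: [-3.141, 0.0, 1.321]
force: [-0.2, 0.6, -2.4]
gripper_width: 22.3
grip_force: 78.7
```

```bash
python3 -m creep '[{"x":0,"y":0,"z":0.04,"ax":0,"ay":0,"az":0,"gripper":-1},{"x":0,"y":0,"z":0,"ax":0,"ay":0,"az":0,"gripper":-1}]'
```

```text
time: 12.8
position: [547.1, -30.1, 181.1]
tool_rot: [-3.141, 0.0, 1.321]
force: [-0.0, 0.4, -2.2]
gripper_width: 22.5
grip_force: 78.7
```

```bash
python3 -m creep '[{"x":0,"y":0,"z":0.03,"ax":0,"ay":0,"az":0,"gripper":-1},{"x":0,"y":0,"z":0,"ax":0,"ay":0,"az":0,"gripper":-1}]'
python3 -m creep '[{"x":0,"y":0,"z":0.03,"ax":0,"ay":0,"az":0,"gripper":-1},{"x":0,"y":0,"z":0,"ax":0,"ay":0,"az":0,"gripper":-1}]'
```

```text
time: 13.0
position: [547.3, -30.1, 180.6]
tool_rot: [3.141, -0.0, 1.321]
force: [0.2, 0.9, -2.4]
gripper_width: 22.6
grip_force: 78.7
time: 13.2
position: [547.3, -30.1, 180.5]
tool_rot: [3.141, -0.0, 1.321]
force: [-2.7, 0.6, 4.0]
gripper_width: 22.7
grip_force: 79.4
```

```bash
python3 -m creep '[{"x":0,"y":0,"z":0.03,"ax":0,"ay":0,"az":0,"gripper":-1},{"x":0,"y":0,"z":0,"ax":0,"ay":0,"az":0,"gripper":-1}]'
```

```text
time: 13.4
position: [547.3, -30.1, 179.6]
tool_rot: [3.141, -0.0, 1.321]
force: [-3.0, 0.9, 5.2]
gripper_width: 22.6
grip_force: 79.8
```

Contact came at lid height about 110 mm, which matches the sleeve. Now I'll press.

```bash
python3 -m creep '[{"x":0,"y":0,"z":0,"ax":0,"ay":0,"az":0,"gripper":-1},{"x":0,"y":0,"z":0.04,"ax":0,"ay":0,"az":0,"gripper":-1},{"x":0,"y":0,"z":0.04,"ax":0,"ay":0,"az":0,"gripper":-1},{"x":0,"y":0,"z":0.04,"ax":0,"ay":0,"az":0,"gripper":-1}]'
python3 -m creep '[{"x":0,"y":0,"z":0.04,"ax":0,"ay":0,"az":0,"gripper":-1},{"x":0,"y":0,"z":0.04,"ax":0,"ay":0,"az":0,"gripper":-1},{"x":0,"y":0,"z":0.04,"ax":0,"ay":0,"az":0,"gripper":-1}]'
```

```text
time: 13.8
position: [547.3, -30.1, 176.1]
tool_rot: [3.141, -0.0, 1.321]
force: [-2.8, 0.9, 4.9]
gripper_width: 22.8
grip_force: 79.8
time: 14.1
position: [547.3, -30.1, 173.0]
tool_rot: [3.141, -0.0, 1.321]
force: [-3.6, 0.2, 4.8]
gripper_width: 22.7
grip_force: 79.8
```

```bash
python3 -m creep '[{"x":0,"y":0,"z":0.04,"ax":0,"ay":0,"az":0,"gripper":-1},{"x":0,"y":0,"z":0.04,"ax":0,"ay":0,"az":0,"gripper":-1}]'
python3 -m creep '[{"x":0,"y":0,"z":0.03,"ax":0,"ay":0,"az":0,"gripper":-1},{"x":0,"y":0,"z":0,"ax":0,"ay":0,"az":0,"gripper":-1}]'
```

```text
time: 14.3
position: [547.3, -30.1, 171.0]
tool_rot: [3.141, -0.0, 1.321]
force: [-2.2, 0.9, 4.9]
gripper_width: 22.5
grip_force: 79.8
time: 14.5
position: [547.2, -30.1, 170.9]
tool_rot: [3.141, -0.0, 1.321]
force: [-4.7, 0.1, 7.3]
gripper_width: 23.0
grip_force: 80.1
```

```bash
python3 -m creep '[{"x":0,"y":0,"z":0.03,"ax":0,"ay":0,"az":0,"gripper":-1},{"x":0,"y":0,"z":0,"ax":0,"ay":0,"az":0,"gripper":-1}]'
```

```text
time: 14.7
position: [547.2, -30.1, 170.9]
tool_rot: [3.141, -0.0, 1.321]
force: [-6.8, 1.7, 12.5]
gripper_width: 22.5
grip_force: 80.6
```

```bash
python3 -m creep '[{"x":0,"y":0,"z":0.04,"ax":0,"ay":0,"az":0,"gripper":-1},{"x":0,"y":0,"z":0.04,"ax":0,"ay":0,"az":0,"gripper":-1},{"x":0,"y":0,"z":0,"ax":0,"ay":0,"az":0,"gripper":-1}]'
```

```text
time: 15.0
position: [547.2, -30.1, 170.8]
tool_rot: [3.141, -0.0, 1.321]
force: [-11.8, 2.2, 20.7]
gripper_width: 22.7
grip_force: 81.9
```

It is rigid at TCP 170.9, so the lid is home. I'll relax the press and release.

```bash
python3 -m creep '[{"x":0,"y":0,"z":-0.06,"ax":0,"ay":0,"az":0,"gripper":-1},{"x":0,"y":0,"z":-0.06,"ax":0,"ay":0,"az":0,"gripper":-1},{"x":0,"y":0,"z":0,"ax":0,"ay":0,"az":0,"gripper":-1}]'
python3 -m creep '[{"x":0,"y":0,"z":0,"ax":0,"ay":0,"az":0,"gripper":-0.2},{"x":0,"y":0,"z":0,"ax":0,"ay":0,"az":0,"gripper":0},{"x":0,"y":0,"z":0,"ax":0,"ay":0,"az":0,"gripper":0.5},{"x":0,"y":0,"z":0,"ax":0,"ay":0,"az":0,"gripper":1},{"x":0,"y":0,"z":0,"ax":0,"ay":0,"az":0,"gripper":1},{"x":0,"y":0,"z":0,"ax":0,"ay":0,"az":0,"gripper":1},{"x":0,"y":0,"z":0,"ax":0,"ay":0,"az":0,"gripper":1},{"x":0,"y":0,"z":0,"ax":0,"ay":0,"az":0,"gripper":1}]'
python3 -m creep '[{"x":0,"y":0,"z":-0.2,"ax":0,"ay":0,"az":0,"gripper":1},{"x":0,"y":0,"z":-0.5,"ax":0,"ay":0,"az":0,"gripper":1},{"x":0,"y":0,"z":-0.7,"ax":0,"ay":0,"az":0,"gripper":1},{"x":0,"y":0,"z":-0.7,"ax":0,"ay":0,"az":0,"gripper":1},{"x":0,"y":0,"z":-0.7,"ax":0,"ay":0,"az":0,"gripper":1},{"x":-0.5,"y":0,"z":-0.7,"ax":0,"ay":0,"az":0,"gripper":1},{"x":-0.9,"y":0,"z":-0.7,"ax":0,"ay":0,"az":0,"gripper":1},{"x":-0.9,"y":0,"z":0,"ax":0,"ay":0,"az":0,"gripper":1},{"x":-0.9,"y":0,"z":0,"ax":0,"ay":0,"az":0,"gripper":1},{"x":0,"y":0,"z":0,"ax":0,"ay":0,"az":0,"gripper":1},{"x":0,"y":0,"z":0,"ax":0,"ay":0,"az":0,"gripper":1}]'
python3 - <<'E'
from fit import *
from plant import manip
s=manip.state();S=manip.read_camera("scene");W=manip.read_camera("wrist")
T=toolT(s)@np.array(W["T_tool_cam"]);print(s["position"])
print("lid wrist",fitcircle(W,T,[546,-31],106,63,np.arange(0,360,5),8))
A=cv2.resize(S["img"][140:290,230:400,::-1],(400,353),interpolation=cv2.INTER_CUBIC);B=cv2.resize(W["img"][:,:,::-1],(400,250))
cv2.imwrite("pics/end.png",np.hstack([A,np.vstack([B,np.zeros((103,400,3),np.uint8)])]))
E
```

```text
time: 15.3
position: [547.2, -30.1, 170.9]
tool_rot: [3.141, -0.0, 1.321]
force: [-4.4, 1.1, 6.9]
gripper_width: 22.4
grip_force: 80.2
time: 16.1
position: [547.2, -30.1, 170.5]
tool_rot: [3.142, 0.0, 1.321]
force: [-0.3, 0.2, 0.3]
gripper_width: 85.7
grip_force: 0.0
time: 17.2
position: [527.6, -107.8, 276.5]
tool_rot: [3.14, -0.001, 1.319]
force: [-0.6, 0.0, 0.1]
gripper_width: 85.2
grip_force: 0.0
[ 527.59228357 -107.76451709  276.52078999]
lid wrist (array([546.67304222, -32.27429317]), 72, np.float64(0.21969386403106048), array([546.6788732 , -32.27175827,  62.84898178]))
```

View pics/end.png

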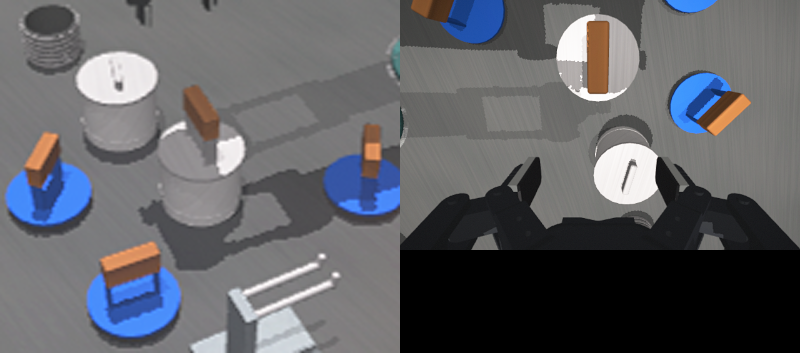

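The lid sits flush on the tin (left panel, (203,150)), level and within 1 mm of its axis. The gripper is clear of everything.

```bash
python3 -c "
from plant import manip
print(manip.job_done())"
```

```text
the job is handed in; nothing more can be done
None
```

The lid is off the hook and pressed home on the open tin: the wrist camera puts it about 1 mm off the tin's axis, and the press went rigid with the flange at about rim height. I let go, kept the arm well away from the grinder and the ring stack, and handed the job in after about 17 s on the robot's clock; no verdict came back.

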